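Press new caps onto shuffleboard pucks and collect them

TASK

First take the scrap puck without a cap off the press and drop it into the red reject box. Then stand every capped puck cap up on the press, one to a marked spot, pull the sprung lever all the way down to its stop once they are all on, hold it there for a second and ease it slowly back home without letting it fly. Finally drop all the pressed pucks into the wire basket, leaving the dice cup, the can and the brush where they are.

Things in the scene. Friction and masses are not known exactly. Their poses are not given: they have to be found in the camera images.
- puck_a: shuffleboard puck: steel disc 60 mm diameter, 24 mm high, with a cap in blue: 52 mm diameter, 8 mm high on top (32 mm in all), about 0.25 kg, loose; starts cap up on the green felt mat to the robot's left. Origin: centre of the underside, z up through the cap. May be absent (None).
- puck_b: shuffleboard puck: steel disc 60 mm diameter, 24 mm high, with a cap in yellow: 52 mm diameter, 8 mm high on top (32 mm in all), about 0.25 kg, loose; starts cap up on the green felt mat to the robot's left. Origin: centre of the underside, z up through the cap. May be absent (None).
- puck_c: shuffleboard puck: steel disc 60 mm diameter, 24 mm high, with a cap in orange: 52 mm diameter, 8 mm high on top (32 mm in all), about 0.25 kg, loose; starts cap up on the green felt mat to the robot's left. Origin: centre of the underside, z up through the cap. May be absent (None).
- scrap: scrap puck without a cap: dark steel disc 60 mm diameter, 24 mm high, about 0.22 kg, loose; starts lying somewhere on the press bed. Origin: centre of the underside, z up.
- press: grey cap press, fixed. Origin: centre of the bed's underside; x points away from the operator (to the hinge), y left, z up. Bed: flat plate faced with black rubber, top 20 mm above the table, 125 mm (x) by 300 mm (y) about the origin, running on to x = 140 mm at the back. Two lugs at x = 130, y = +-166 mm, 86 mm high, carry the lever hinge. With the lever home the bed is open from above.
- spot0 (a point): left one of three round spots on the bed (black, yellow rim, 76 mm diameter), 80 mm apart in a row along the press's y; the point is its centre on the bed's top
- spot1 (a point): middle spot, likewise
- spot2 (a point): right spot, likewise
- lever (a joint): press lever, level hinge axis along the press's y: 0 rad = home (upright, leaning 5 degrees back, held by a spring), 1.66 = pulled towards the operator and down to its stop, lying level, its green platen 1 mm above the caps of pucks on the spots. Pull at the grip: 4 N near home, 11 N at the bottom. Let go low down it flies back at about 3 rad/s; let go within 0.3 rad of home it is harmless.
- lever_handle (a point): centre of the lever's red round grip bar: 20 mm diameter, 200 mm long along the press's y, 235 mm from the hinge axis, held by two side arms 304 mm apart. The platen spans 87 to 165 mm from the hinge, so both sides of the bar's middle are free. Height 300 mm at home, 66 mm pulled down. The bar turns with the lever.
- lever_hinge (a point): middle of the lever's hinge axis, 66 mm above the table, 130 mm behind the row of spots
- basket: steel wire basket for finished pucks, fixed, 140 mm (x) by 190 mm (y), 80 mm high, walls 5 mm, floor 4 mm, open top. Origin: centre of the underside. To the robot's right; basket and reject box swap places.
- reject: red plastic reject box, fixed, 140 mm (x) by 190 mm (y), 80 mm high, walls 5 mm, open top. Origin: centre of the underside.
- cup: bystander: loose empty dice cup of brown leatherette, 80 mm diameter, 100 mm high, standing open side up, far left beyond the felt mat. Origin: centre of the underside.
- wax: bystander: white and blue can, 66 mm diameter, 130 mm high, standing loose beyond the press. Origin: centre of the underside.
- brush: bystander: loose table brush (wooden handle), 200 mm long, lying near the robot on its left.
Not all that is in view belongs to the job. What is shaped like the puck_a but brown, turquoise or white is not meant.

How it is judged:
On the way, in this order (a step that is already met when the one before it is completed fails the run):
1. the scrap puck lies in the reject box (x of scrap in the frame of reject between -0.062 and 0.062 m and y of scrap in the frame of reject between -0.087 and 0.087 m and z of scrap in the frame of reject between -0.005 and 0.06 m and linear speed of scrap below 0.03 m/s), for 0.2 s.
2. every capped puck stands on a spot and the lever is fully down (all of step 1 and (horizontal distance between puck_a and spot0 below 0.02 m or horizontal distance between puck_a and spot1 below 0.02 m or horizontal distance between puck_a and spot2 below 0.02 m) and z of puck_a in the frame of press between 0.014 and 0.026 m and angle between each of puck_a, puck_b, puck_c's own z axis and vertical below 0.12 rad and (horizontal distance between puck_b and spot0 below 0.02 m or horizontal distance between puck_b and spot1 below 0.02 m or horizontal distance between puck_b and spot2 below 0.02 m) and z of puck_b in the frame of press between 0.014 and 0.026 m and (horizontal distance between puck_c and spot0 below 0.02 m or horizontal distance between puck_c and spot1 below 0.02 m or horizontal distance between puck_c and spot2 below 0.02 m) and z of puck_c in the frame of press between 0.014 and 0.026 m and value of joint lever above 1.56 rad), for 0.4 s.
3. the lever is back home (value of joint lever below 0.06 rad), for 0.2 s.
At the end, for the whole second after the job is handed in: every capped puck rests inside the wire basket, the scrap puck rests inside the reject box, and the lever is home (below 0.06 rad) (all of step 1 and x of puck_a in the frame of basket between -0.062 and 0.062 m and y of puck_a in the frame of basket between -0.087 and 0.087 m and z of puck_a in the frame of basket between -0.005 and 0.065 m and linear speed of each of puck_a, puck_b, puck_c below 0.03 m/s and x of puck_b in the frame of basket between -0.062 and 0.062 m and y of puck_b in the frame of basket between -0.087 and 0.087 m and z of puck_b in the frame of basket between -0.005 and 0.065 m and x of puck_c in the frame of basket between -0.062 and 0.062 m and y of puck_c in the frame of basket between -0.087 and 0.087 m and z of puck_c in the frame of basket between -0.005 and 0.065 m and value of joint lever below 0.06 rad); the robot touches nothing.
It fails at once if the lever springs back faster than 2 rad/s (velocity of joint lever below -2 rad/s).
It fails at once if the cup is moved by more than 30 mm (distance of cup from where it was at the start of the episode above 0.03 m).
It fails at once if the wax is moved by more than 30 mm (distance of wax from where it was at the start of the episode above 0.03 m).
It fails at once if the brush is moved by more than 30 mm (distance of brush from where it was at the start of the episode above 0.03 m).
Of puck_a, puck_b, puck_c only 2 to 3 are there at a start; the rules pass over those that are not, and their reading is None.
At some moment in a run one of puck_a, puck_b, puck_c, scrap may be knocked a few centimetres aside while the robot is not near it.
It also fails if it takes over 210 s, if anything falls off the work surface, if the arm or the gripper's body presses on something with over 40 N, if the wrist force passes 120 N, or if a joint passes its speed limit or range.

ROBOT

A 7-joint arm with a two-finger parallel gripper is mounted at the origin on the work surface. World frame = base frame: x ahead of the robot, y to its left, z up, the work surface at z = 0. Lengths are in m, angles in rad, forces in N, time in s.
With the tool pointing down it reaches from about 0.425 to 0.875 m from the base axis. Payload 4.7 kg.
Tool frame: the origin (TCP) lies between the finger pads; the fingertips stand 19 mm ahead of it and the grasp point (between the pads) is the TCP (ctrl.tip_extent is the distance from the TCP to the fingertips, in m); z points along the fingers, y is the line along which they close (so a half turn about z gives the same grasp; the last joint's range is limited). The gripper opens to 87 mm and grips with 3 to 60 N. Pads are 19 mm wide; open, the fingers measure 117 mm over their backs; the gripper's body (75 mm by 190 mm) begins 51 mm behind the grasp point.
Start: joints at [1.165, 0.321, -0.07, 1.45, 0.023, 1.371, -0.057], TCP at [0.265, -0.594, 0.242] pointing down, gripper open.
Joint ranges: [-2.86, 2.86], [-0.3, 2.09], [-1.38, 1.24], [0.06, 2.45], [-1.56, 4.7], [0.09, 2.05], [-2.69, 2.69]. Speed limits (rad/s): [2.57, 2.57, 3.14, 3.14, 3.14, 3.14, 3.14].

INTERFACE

Orientations are given as a rotation vector (axis times angle).
In Python, from bench import ctrl gives the robot as it stands.
- The arm moves only by the shell command python3 -m crank 'ROWS' [OPENING] [FORCE]. ROWS is JSON, a list of rows, each an object of numbers: "tx", "ty", "tz": the shift along the tool's x, y, z in mm; "turn": the turn about the tool's z in units of 5 degrees (1.0 is 5 degrees). In form: [{"tx": .., "ty": .., "tz": .., "turn": ..}, ...]. A call has 1 to 5 rows; each row is the pose to reach, as a shift and turn from the pose commanded when the call began, along the tool's axes at that moment; what a row does not reach only later rows make up. A row lasts 1/8 s, in which the tool goes at most 62.5 mm and 10.7 degrees, less where a joint would pass 70% of its speed; a pose out of reach is approached as far as the arm can. A call with a gripper value outside its range is refused whole. OPENING is the finger opening in mm, from 0 to 87, set as the call begins (- or left out, the last holds). The fingers move at their own pace and stop on an object; FORCE is the grip in N (left out, the last holds). Time passes only in rows, so rows that repeat a pose let the fingers close. It gives the time, the measured TCP pose, the force, the opening and the grip force at its end, in the units of the state.
- ctrl.get_state(): the state, without advancing time (a new reading comes with each control period).
- ctrl.get_image(name): name is "side" or "top" or "wrist"; returns (picture, depth): 420x560x3 uint8, red, green, blue; 420x560 float32, m along the optical axis (not along the pixel's ray), 0 where there is no reading.
- ctrl.camera_model(name): a dict with "intrinsics" (3x3 intrinsics, pixels), "origin" and "orientation" of the camera in the world. Camera axes: x right, y down, z forward; pixel columns grow to the right and rows downward; lengths in m; the calibration is good to about 2 mm. A picture is of the moment at which its call begins: read the wrist's pose just before it. camera_model takes no time and is no camera call; for the wrist camera it gives the pose at the moment of the call.
- ctrl.close_job(): hands the job in; it is judged then, once.
Trained networks look in the newest picture that a camera, given by its name, has taken for a name from the list of things; names that differ only in an ending like _2 or _b are one class to them, and where a whole thing is asked for, a point or a joint stands for the part that bears it (a point fixed in the world has none). Each returns a list of dicts, best first, with "confidence" (0 to 1); they miss things now and then, are a little off and sometimes report something else, mostly with a low value. They report only what shows in the picture. A call takes as long as a camera call. They do not tell look-alikes from the thing itself.
- ctrl.recognise(camera, query): "xyz" ([x, y, z] in m, in world coordinates, good to about 4 mm: the middle of the surface that is visible of it).
- ctrl.mark_of(camera, query): "xyz" ([x, y, z] in m, in world coordinates, good to about 4 mm: a listed point, or the origin of a listed thing).
The state is a dict: "time": time; "joint_positions": joint angles; "qd": joint speeds; "joint_torque": joint torques, N m; "position": TCP position; "tool_rot": TCP orientation; "ft_force": force on the tool from outside, world axes, zero at the start; "torque": the same for the moment, N m; "grip_width": opening from 0.0 (shut) to 1.0 (fully open); "grip_force": force on a finger pad.
Only numpy, scipy, OpenCV 4.12 (cv2) and the standard library are available. Lean on these libraries where they do the work, as an engineer would, in place of code of your own. Each camera call takes 0.05 s, during which the arm holds its last target. There are 200 camera calls.

## Working session

There is one attempt and no reset: what is moved stays moved. The work goes in short steps, Python scripts to look and compute and a shell command to move; the robot and the scene stay as the last step left them, time stands still between calls to the robot, and variables do not carry over. Pictures are saved under pics/ and viewed, at most 14 in all, crops included, and the job is handed in when it is done.

```bash
ls; mkdir -p pics; cat > h.py <<'E'
import numpy as np, cv2
from bench import ctrl
from scipy.spatial.transform import Rotation as R
def snap(cam,fn=None):
    m=ctrl.camera_model(cam); im,d=ctrl.get_image(cam)
    if fn: cv2.imwrite('pics/'+fn,im[:,:,::-1])
    return im,d,m
def rot(m):
    o=np.array(m['orientation'],float)
    if o.shape==(3,3): return o
    return R.from_rotvec(o).as_matrix() if o.size==3 else R.from_quat(o).as_matrix()
def cloud(d,m):
    K=np.array(m['intrinsics']); v,u=np.indices(d.shape)
    p=np.stack([(u-K[0,2])/K[0,0]*d,(v-K[1,2])/K[1,1]*d,d],-1)
    return p@rot(m).T+np.array(m['origin'])
def tool(target):
    s=ctrl.get_state(); Rm=R.from_rotvec(s['tool_rot']).as_matrix()
    return (Rm.T@(np.array(target)-np.array(s['position']))*1000).round(1)
def st():
    s=ctrl.get_state(); Rm=R.from_rotvec(s['tool_rot']).as_matrix()
    print('t',round(s['time'],2),'p',np.round(s['position'],4),'F',np.round(s['ft_force'],1),'w',round(s['grip_width']*87,1),'gf',s['grip_force'])
    print('tool x',Rm[:,0].round(3),'y',Rm[:,1].round(3),'z',Rm[:,2].round(3))
E
python3 - <<'E'
from h import *
st()
for c in ['top','side']:
    im,d,m=snap(c,c+'1.png'); print(c,m,np.array(d.shape))
    for q in ['puck_a','puck_b','puck_c','scrap','press','spot0','spot1','spot2','lever_handle','lever_hinge','basket','reject','cup','wax','brush']:
        r=ctrl.mark_of(c,q); print(q,[(np.round(x['xyz'],3).tolist(),round(x['confidence'],2)) for x in r][:5])
E
```

```text
pics
t 0.0 p [ 0.2647 -0.5931  0.2404] F [-0.9  0.8  0.1] w 86.9 gf 0.0
tool x [ 0.913  0.408 -0.   ] y [ 0.408 -0.913 -0.002] z [-0.001  0.002 -1.   ]
top {'intrinsics': array([[386.94819548,   0.        , 273.83130974],
       [  0.        , 386.94819548, 204.48739211],
       [  0.        ,   0.        ,   1.        ]]), 'origin': array([0.43804938, 0.07200697, 1.1924707 ]), 'orientation': array([-2.17303855,  2.182891  , -0.12261268])} [420 560]
puck_a [([0.51, 0.396, -0.002], 0.84), ([0.425, 0.466, -0.001], 0.75), ([0.521, 0.498, -0.001], 0.74), ([0.436, 0.297, 0.002], 0.66), ([0.554, 0.298, -0.001], 0.6)]
puck_b [([0.51, 0.396, -0.002], 0.84), ([0.425, 0.466, -0.001], 0.75), ([0.521, 0.498, -0.001], 0.74), ([0.436, 0.297, 0.002], 0.66), ([0.554, 0.298, -0.001], 0.6)]
puck_c [([0.51, 0.396, -0.002], 0.84), ([0.425, 0.466, -0.001], 0.75), ([0.521, 0.498, -0.001], 0.74), ([0.436, 0.297, 0.002], 0.66), ([0.554, 0.298, -0.001], 0.6)]
scrap [([0.516, 0.073, 0.02], 0.81), ([0.533, 0.018, -0.0], 0.74)]
press []
spot0 [([0.52, 0.097, 0.019], 0.95), ([0.552, -0.061, 0.022], 0.84), ([0.53
[... 1618 characters left out ...]
[0.537, 0.021, -0.002], 0.81)]
spot0 [([0.514, 0.093, 0.017], 0.86), ([0.536, 0.019, 0.018], 0.83), ([0.553, -0.061, 0.019], 0.69)]
spot1 [([0.514, 0.093, 0.017], 0.86), ([0.536, 0.019, 0.018], 0.83), ([0.553, -0.061, 0.019], 0.69)]
spot2 [([0.514, 0.093, 0.017], 0.86), ([0.536, 0.019, 0.018], 0.83), ([0.553, -0.061, 0.019], 0.69)]
lever_handle [([0.68, 0.054, 0.302], 0.57)]
lever_hinge [([0.659, 0.044, 0.069], 0.8)]
basket [([0.434, -0.349, 0.0], 0.73), ([0.51, 0.396, -0.003], 0.51)]
reject [([0.609, -0.34, 0.002], 0.85)]
cup [([0.696, 0.349, 0.003], 0.95)]
wax [([0.78, 0.071, -0.002], 0.85), ([0.262, 0.291, -0.003], 0.57)]
brush [([0.264, 0.29, 0.002], 0.6), ([0.779, 0.067, -0.002], 0.58)]
```

View pics/top1.png

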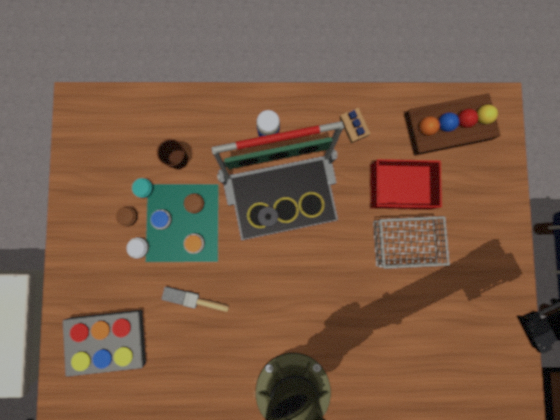

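View pics/side1.png

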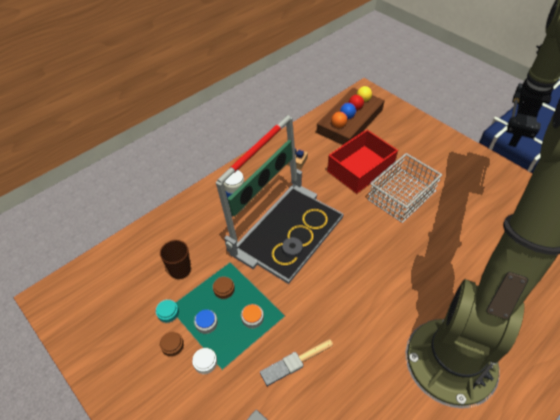

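The top view shows blue (160,219) and orange (193,243) on the mat, with a brown look-alike at (193,203). Other look-alikes off the mat are turquoise (142,188), brown (126,216) and white (137,248). The tray at (100,340) holds red, orange, yellow and blue discs that aren't on the mat. There is no yellow on the mat, so puck_b looks absent. The scrap is at (267,216), the reject box at (406,184) and the basket at (413,242). I'll confirm with one enlarged crop and measure.

```bash
python3 - <<'E'
from h import *
crops=[]
def mean(P,mask):
    p=P[mask]; return p
hsvr={'blue':((100,120,80),(125,255,255)),'orange':((8,150,150),(18,255,255)),'brown':((0,100,50),(12,220,130))}
for c in ['top','side']:
    im,d,m=snap(c); P=cloud(d,m); hsv=cv2.cvtColor(im,cv2.COLOR_RGB2HSV)
    for n,xy in {'blue':(.51,.396) if 0 else None,'orange':None}.items():
        lo,hi=hsvr[n]; k=(cv2.inRange(hsv,lo,hi)>0)&(P[...,2]>.02)&(P[...,2]<.05)&(P[...,0]>.38)&(P[...,0]<.62)&(P[...,1]>.25)&(P[...,1]<.53)
        nl,lab,s,cen=cv2.connectedComponentsWithStats(k.astype('uint8'))
        for i in range(1,nl):
            if s[i,4]>30:
                p=P[lab==i]; print(c,n,s[i,4],cen[i].round(0),'med',np.median(p,0).round(4),'mid',((p.max(0)+p.min(0))/2).round(4),'size',np.ptp(p,axis=0).round(3))
    # scrap: bed z .02; disc top .044
    k=(P[...,2]>.034)&(P[...,2]<.06)&(abs(P[...,0]-.52)<.07)&(abs(P[...,1]-.05)<.1)
    p=P[k]; print(c,'scrap',k.sum(),np.median(p,0).round(4),((p.max(0)+p.min(0))/2).round(4),np.ptp(p,axis=0).round(3))
    # yellow rims
    k=(cv2.inRange(hsv,(22,120,90),(34,255,255))>0)&(abs(P[...,0]-.54)<.09)&(abs(P[...,1]-.02)<.15)
    p=P[k]; print(c,'rims',k.sum(),np.median(p,0).round(4))
    # red handle
    k=(cv2.inRange(hsv,(0,150,80),(6,255,255))>0)&(P[...,2]>.25)
    p=P[k]; print(c,'handle',k.sum(),p.mean(0).round(4),p.min(0).round(3),p.max(0).round(3)); 
    if len(p):
        vx,vy,_,_=cv2.fitLine(p[:,:2].astype('float32'),cv2.DIST_L2,0,.01,.01).ravel(); print('dir',vx,vy)
    k=(P[...,2]>.06)&(P[...,2]<.1)&(P[...,1]<-.2)&(P[...,0]>.3)&(P[...,0]<.75)&(P[...,1]>-.5)
    for n,s in (('basket',P[...,0]<.523),('reject',P[...,0]>.523)):
        p=P[k&s]; print(c,n,((p.max(0)+p.min(0))/2).round(3),np.ptp(p,axis=0).round(3)); print(cv2.minAreaRect(p[:,:2].astype('float32')))
    if c=='top': crops=[im[170:270,110:230],im[150:250,220:340]]
    else: crops+= [im[240:380,140:300]]
cv2.imwrite('pics/crop.png',np.hstack([cv2.resize(x,(260,240),interpolation=cv2.INTER_CUBIC) for x in crops])[:,:,::-1])
E
```

```text
top blue 205 [159. 219.] med [0.51   0.3981 0.0318] mid [0.5113 0.3981 0.0322] size [0.045 0.049 0.011]
top orange 166 [193. 243.] med [0.4379 0.2965 0.0319] mid [0.4379 0.2974 0.0325] size [0.042 0.04  0.013]
top scrap 315 [0.5165 0.0755 0.0435] [0.5153 0.074  0.0435] [0.057 0.057 0.015]
top rims 505 [ 0.5455 -0.0092  0.02  ]
top handle 707 [0.6764 0.0497 0.3335] [ 0.438 -0.048  0.298] [0.711 0.146 1.192]
dir 0.4493436 -0.893359
top basket [ 0.438 -0.346  0.073] [0.148 0.196 0.025]
((0.4380294978618622, -0.34688571095466614), (0.14087049663066864, 0.19147467613220215), 2.611900568008423)
top reject [ 0.61  -0.338  0.072] [0.144 0.193 0.024]
((0.610019326210022, -0.33839094638824463), (0.19164413213729858, 0.14120005071163177), 88.67250061035156)
side blue 260 [205. 318.] med [0.5073 0.3982 0.0304] mid [0.5081 0.3961 0.0293] size [0.056 0.052 0.018]
side orange 245 [252. 313.] med [0.4335 0.2966 0.0307] mid [0.4341 0.2967 0.0303] size [0.051 0.049 0.013]
side scrap 297 [0.5097 0.0757 0.0424] [0.5114 0.0739 0.042 ] [0.059 0.061 0.016]
side rims 376 [0.5449 0.0115 0.0193]
side handle 408 [0.6513 0.0726 0.3384] [-0.055 -0.05   0.297] [0.707 0.625 1.182]
dir 0.75711286 -0.6532841
side basket [ 0.434 -0.349  0.073] [0.149 0.204 0.026]
((0.4342902600765228, -0.3483618497848511), (0.14317139983177185, 0.1999857872724533), 2.6646604537963867)
side reject [ 0.64  -0.339  0.072] [0.219 0.199 0.025]
((0.641330897808075, -0.33957940340042114), (0.19891493022441864, 0.21860149502754211), 89.18457794189453)
```

View pics/crop.png

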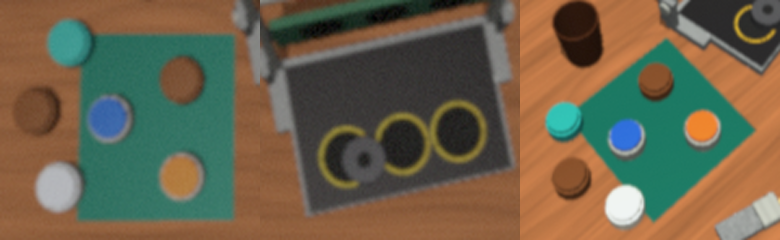

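The crop confirms that the mat holds only blue, orange and the brown decoy, so puck_b is absent. The dark scrap disc overlaps the left spot. Measured positions:

| Thing | Position (m) |
|---|---|
| Scrap | (.5135, .074), top at .043 |
| Blue | (.509, .397), top at .031 |
| Orange | (.436, .297), top at .031 |

The press is turned about 12°.

```bash
python3 -m crank '[{"tx":45,"ty":-40,"turn":1},{"tx":85,"ty":-85,"turn":2.4},{"tx":125,"ty":-127,"turn":2.4},{"tx":165,"ty":-168,"turn":2.4},{"tx":205,"ty":-208,"turn":2.4}]' 87 20; python3 - <<'E'
from h import *
st(); print(tool([.5135,.0742,.2]), ctrl.get_state()['joint_positions'])
E
```

```text
t 1.7 p [ 0.2649 -0.5936  0.2416] F [0.7 0.7 0.4] w 87.2 gf 0.0
tool x [ 0.913  0.408 -0.   ] y [ 0.408 -0.913  0.   ] z [-0. -0. -1.]
[ 499.2 -508.5   41.5] [ 1.16506943  0.32098283 -0.07011923  1.45050826  0.0226435   1.37079043
 -0.0569086 ]$[0]: bad value
```

```bash
python3 -m crank '[{"tx":42,"ty":-42,"tz":0,"turn":1},{"tx":84,"ty":-84,"tz":0,"turn":2.4},{"tx":126,"ty":-126,"tz":0,"turn":2.4},{"tx":168,"ty":-168,"tz":0,"turn":2.4},{"tx":210,"ty":-210,"tz":0,"turn":2.4}]' 87 20; python3 - <<'E'
from h import *
st(); print(tool([.5135,.0742,.2]), ctrl.get_state()['joint_positions'].round(2))
E
```

```text
time: 2.33
position: [0.3717, -0.3143, 0.2419]
tool_rot: [3.123, 0.33, 0.001]
ft_force: [2.0, 0.0, -0.2]
grip_width: 0.995
grip_force: 0.0
t 2.33 p [ 0.3717 -0.3143  0.2419] F [ 2.   0.  -0.2] w 86.6 gf 0.0
tool x [0.978 0.209 0.   ] y [ 0.209 -0.978  0.001] z [ 0.001 -0.001 -1.   ]
[ 219.8 -350.4   41.6] [ 0.89 -0.02 -0.24  1.84 -0.    1.32 -0.71]
```

```bash
python3 -m crank '[{"tx":32,"ty":-50,"tz":0,"turn":0},{"tx":64,"ty":-100,"tz":0,"turn":0},{"tx":96,"ty":-150,"tz":0,"turn":0},{"tx":128,"ty":-200,"tz":0,"turn":0},{"tx":160,"ty":-250,"tz":0,"turn":0}]' | tail -0; python3 -m crank '[{"tx":30,"ty":-45,"tz":10,"turn":0},{"tx":55,"ty":-90,"tz":25,"turn":0},{"tx":60,"ty":-100,"tz":40,"turn":0},{"tx":60,"ty":-100,"tz":40,"turn":0},{"tx":60,"ty":-100,"tz":40,"turn":0}]' >/dev/null; python3 - <<'E'
from h import *
st(); print(ctrl.get_state()['joint_positions'].round(2))
im,d,m=snap('wrist','w1.png'); P=cloud(d,m)
k=(P[...,2]>.034)&(P[...,2]<.06)&(abs(P[...,0]-.52)<.07)&(abs(P[...,1]-.05)<.1)
p=P[k]; c=(p.max(0)+p.min(0))/2; print('scrap',k.sum(),np.median(p,0).round(4),c.round(4),np.ptp(p,axis=0).round(3))
for q in ('scrap','spot0'): print([(np.round(x['xyz'],3).tolist(),round(x['confidence'],2)) for x in ctrl.mark_of('wrist',q)])
print(tool([c[0],c[1],.042]))
E
```

```text
t 3.58 p [0.5133 0.07   0.2018] F [-0.1 -0.4 -0.3] w 87.0 gf 0.0
tool x [ 0.979  0.206 -0.   ] y [ 0.206 -0.978  0.001] z [ 0.    -0.001 -1.   ]
[ 0.47  0.11 -0.7   1.81  0.08  1.25 -1.61]
scrap 3083 [0.5147 0.0724 0.0433] [0.5132 0.072  0.0399] [0.059 0.059 0.011]
[([0.514, 0.072, 0.018], 0.6)]
[([0.519, 0.094, 0.019], 0.76), ([0.537, 0.017, 0.018], 0.69), ([0.554, -0.06, 0.018], 0.59)]
[-1.000e-01 -1.800e+00  1.602e+02]Exception ignored on flushing sys.stdout:
BrokenPipeError: [Errno 32] Broken pipe
```

View pics/w1.png

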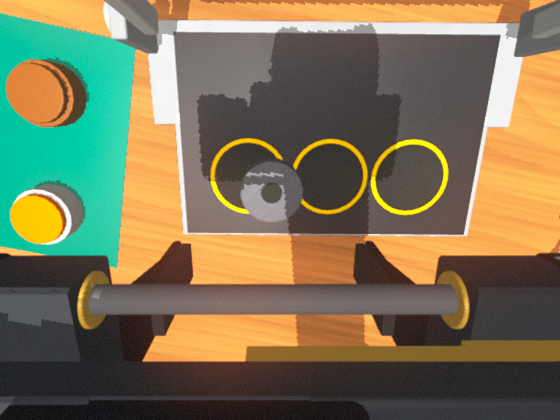

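The scrap is at (270,190) on the left spot and the fingers are square to the press. I'll descend and grip.

```bash
python3 -m crank '[{"tx":0,"ty":-2,"tz":45,"turn":0},{"tx":0,"ty":-2,"tz":90,"turn":0},{"tx":0,"ty":-2,"tz":125,"turn":0},{"tx":0,"ty":-2,"tz":150,"turn":0},{"tx":0,"ty":-2,"tz":160,"turn":0}]' >/dev/null; python3 -m crank '[{"tx":0,"ty":0,"tz":0,"turn":0},{"tx":0,"ty":0,"tz":0,"turn":0},{"tx":0,"ty":0,"tz":0,"turn":0},{"tx":0,"ty":0,"tz":0,"turn":0},{"tx":0,"ty":0,"tz":0,"turn":0}]' 40 30;  python3 -m crank '[{"tx":0,"ty":0,"tz":-10,"turn":0},{"tx":0,"ty":0,"tz":-50,"turn":0},{"tx":0,"ty":0,"tz":-90,"turn":0},{"tx":0,"ty":0,"tz":-130,"turn":0},{"tx":0,"ty":0,"tz":-150,"turn":0}]'; python3 - <<'E'
from h import *
st(); print(tool([.610,-.338,.2]))
E
```

```text
time: 4.97
position: [0.5137, 0.0731, 0.0426]
tool_rot: [3.123, 0.329, 0.003]
ft_force: [-0.3, -3.1, 6.6]
grip_width: 0.683
grip_force: 30.0
time: 5.6
position: [0.5131, 0.075, 0.1938]
tool_rot: [-3.124, -0.331, -0.004]
ft_force: [0.2, -0.6, -2.8]
grip_width: 0.684
grip_force: 30.0
t 5.6 p [0.5131 0.075  0.1938] F [ 0.2 -0.6 -2.8] w 59.5 gf 29.997598528862
tool x [0.978 0.21  0.002] y [ 0.21  -0.978 -0.   ] z [ 0.002  0.001 -1.   ]
[  8.2 424.1  -6.2]
```

```bash
python3 -m crank '[{"tx":0,"ty":55,"tz":0,"turn":0},{"tx":0,"ty":110,"tz":0,"turn":0},{"tx":0,"ty":165,"tz":0,"turn":0},{"tx":0,"ty":220,"tz":0,"turn":0},{"tx":0,"ty":275,"tz":0,"turn":0}]' >/dev/null; python3 -m crank '[{"tx":2,"ty":50,"tz":0,"turn":0},{"tx":4,"ty":100,"tz":0,"turn":0},{"tx":8,"ty":149,"tz":0,"turn":0},{"tx":8,"ty":149,"tz":0,"turn":0},{"tx":8,"ty":149,"tz":0,"turn":0}]' >/dev/null
python3 -m crank '[{"tx":0,"ty":0,"tz":40,"turn":0},{"tx":0,"ty":0,"tz":90,"turn":0},{"tx":0,"ty":0,"tz":125,"turn":0},{"tx":0,"ty":0,"tz":138,"turn":0},{"tx":0,"ty":0,"tz":138,"turn":0}]';
python3 - <<'E'
from h import *
st()
E
```

```text
time: 7.48
position: [0.6092, -0.3377, 0.0536]
tool_rot: [-3.123, -0.332, 0.001]
ft_force: [-0.0, 0.8, -2.5]
grip_width: 0.682
grip_force: 30.0
t 7.47 p [ 0.6092 -0.3377  0.0536] F [-0.   0.8 -2.5] w 59.4 gf 29.997596740722656
tool x [ 0.978  0.21  -0.   ] y [ 0.21  -0.978 -0.001] z [-0.     0.001 -1.   ]
```

```bash
python3 -m crank '[{"tx":0,"ty":0,"tz":0,"turn":0},{"tx":0,"ty":0,"tz":0,"turn":0},{"tx":0,"ty":0,"tz":-40,"turn":0},{"tx":0,"ty":0,"tz":-90,"turn":0},{"tx":0,"ty":0,"tz":-147,"turn":0}]' 87 >/dev/null; python3 -m crank '[{"tx":-20,"ty":-50,"tz":0,"turn":0},{"tx":-40,"ty":-100,"tz":0,"turn":0},{"tx":-50,"ty":-155,"tz":0,"turn":0},{"tx":-60,"ty":-210,"tz":0,"turn":0},{"tx":-60,"ty":-270,"tz":0,"turn":0}]' >/dev/null
python3 -m crank '[{"tx":0,"ty":-60,"tz":0,"turn":0},{"tx":0,"ty":-120,"tz":0,"turn":0},{"tx":0,"ty":-180,"tz":0,"turn":0},{"tx":0,"ty":-240,"tz":0,"turn":0},{"tx":0,"ty":-300,"tz":0,"turn":0}]' >/dev/null
python3 -m crank '[{"tx":10,"ty":-40,"tz":0,"turn":0},{"tx":24,"ty":-85,"tz":0,"turn":0},{"tx":24,"ty":-85,"tz":0,"turn":0},{"tx":24,"ty":-85,"tz":0,"turn":0}]';
cat > f.py <<'E'
from h import *
hs={'blue':((100,120,60),(125,255,255)),'orange':((8,150,120),(25,255,255))}
def cap(cam,n,near,r=.09,zlo=.02,zhi=.07):
    im,d,m=snap(cam); P=cloud(d,m); hsv=cv2.cvtColor(im,cv2.COLOR_RGB2HSV)
    k=(cv2.inRange(hsv,*hs[n])>0)&(P[...,2]>zlo)&(P[...,2]<zhi)&(np.hypot(P[...,0]-near[0],P[...,1]-near[1])<r)
    p=P[k]
    if len(p)<30: print(cam,n,'not seen'); return None
    c,_=cv2.minEnclosingCircle(p[:,:2].astype('float32')); 
    print(cam,n,len(p),'med',np.median(p,0).round(4),'circ',np.round(c,4),_); return np.median(p,0)
E
python3 - <<'E'
from f import *
st()
c=cap('wrist','orange',(.436,.297)); cap('top','blue',(.51,.397))
im,d,m=snap('top','t2.png'); P=cloud(d,m)
k=(P[...,2]>.02)&(P[...,2]<.06)&(abs(P[...,0]-.61)<.055)&(abs(P[...,1]+.338)<.08); print('scrap in box',k.sum(),np.median(P[k],0))
print([(np.round(x['xyz'],3).tolist(),round(x['confidence'],2)) for x in ctrl.mark_of('top','scrap')])
if c is not None: print(tool([c[0],c[1],.023]))
E
```

```text
time: 9.85
position: [0.4373, 0.2937, 0.2011]
tool_rot: [3.124, 0.33, 0.002]
ft_force: [1.0, -0.9, -0.4]
grip_width: 1.0
grip_force: 0.0
t 9.85 p [0.4373 0.2937 0.2011] F [ 1.  -0.9 -0.4] w 87.0 gf 0.0
tool x [0.978 0.209 0.001] y [ 0.209 -0.978  0.001] z [ 0.001 -0.001 -1.   ]
wrist orange 504 med [0.4503 0.2976 0.0312] circ [0.4344 0.2954] 0.025558331981301308
top blue 160 med [0.5157 0.3955 0.0321] circ [0.5107 0.3991] 0.025233164429664612
scrap in box 303 [ 0.61296206 -0.33402909  0.02794181]
[([0.615, -0.338, 0.005], 0.64)]
[ 13.2  -2.5 177.8]
```

The scrap lies in the reject box at (.613,-.336). The orange cap circle is centred at (.434,.295) with radius 25.6 mm, which matches a 52 mm cap. I'll grasp it.

```bash
python3 -m crank '[{"tx":-1,"ty":-2,"tz":50,"turn":0},{"tx":-1,"ty":-2,"tz":100,"turn":0},{"tx":-1,"ty":-2,"tz":140,"turn":0},{"tx":-1,"ty":-2,"tz":165,"turn":0},{"tx":-1,"ty":-2,"tz":177,"turn":0}]' >/dev/null; python3 -m crank '[{"tx":0,"ty":0,"tz":0,"turn":0},{"tx":0,"ty":0,"tz":0,"turn":0},{"tx":0,"ty":0,"tz":0,"turn":0},{"tx":0,"ty":0,"tz":0,"turn":0},{"tx":0,"ty":0,"tz":0,"turn":0}]' 40 30;  python3 -m crank '[{"tx":0,"ty":0,"tz":-10,"turn":0},{"tx":0,"ty":0,"tz":-40,"turn":0},{"tx":0,"ty":0,"tz":-80,"turn":0},{"tx":0,"ty":0,"tz":-110,"turn":0},{"tx":0,"ty":0,"tz":-120,"turn":0}]'; python3 - <<'E'
from f import *
st(); print(tool([.553,-.0605,.15]));cap('top','orange',(.436,.297),zlo=.05,zhi=.2); cap('side','orange',(.436,.297),zlo=.05,zhi=.2)
E
```

```text
time: 11.3
position: [0.4364, 0.2959, 0.0244]
tool_rot: [3.124, 0.329, 0.002]
ft_force: [0.0, -2.0, 6.5]
grip_width: 0.686
grip_force: 30.0
time: 11.92
position: [0.4361, 0.2963, 0.1451]
tool_rot: [-3.124, -0.33, -0.004]
ft_force: [0.5, -0.4, -3.5]
grip_width: 0.684
grip_force: 30.0
t 11.93 p [0.4361 0.2963 0.1451] F [ 0.5 -0.4 -3.5] w 59.5 gf 29.999203383922577
tool x [0.978 0.209 0.003] y [ 0.209 -0.978 -0.   ] z [ 0.002  0.001 -1.   ]
[ 39.7 373.4  -4.9]
top orange 55 med [0.4406 0.2836 0.1524] circ [0.4428 0.2842] 0.018193403258919716
side orange 74 med [0.4195 0.2915 0.1514] circ [0.4265 0.2909] 0.022075483575463295
```

```bash
python3 -m crank '[{"tx":5,"ty":50,"tz":0,"turn":0},{"tx":10,"ty":110,"tz":0,"turn":0},{"tx":15,"ty":170,"tz":0,"turn":0},{"tx":20,"ty":230,"tz":0,"turn":0},{"tx":30,"ty":290,"tz":0,"turn":0}]' >/dev/null; python3 -m crank '[{"tx":5,"ty":50,"tz":0,"turn":0},{"tx":10,"ty":83,"tz":0,"turn":0},{"tx":10,"ty":83,"tz":30,"turn":0},{"tx":10,"ty":83,"tz":65,"turn":0},{"tx":10,"ty":83,"tz":80,"turn":0}]' 
python3 - <<'E'
from f import *
st(); print(tool([.553,-.061,.0445]))
E
```

```text
time: 13.28
position: [0.5499, -0.0604, 0.0597]
tool_rot: [-3.122, -0.33, 0.01]
ft_force: [-0.4, 0.7, -2.9]
grip_width: 0.684
grip_force: 30.0
t 13.28 p [ 0.5499 -0.0604  0.0597] F [-0.4  0.7 -2.9] w 59.5 gf 29.999054968357086
tool x [ 0.978  0.209 -0.006] y [ 0.209 -0.978 -0.003] z [-0.006  0.001 -1.   ]
[ 3.1  1.2 15.2]
```

```bash
python3 -m crank '[{"tx":2,"ty":1,"tz":5,"turn":0},{"tx":2,"ty":1,"tz":10,"turn":0},{"tx":2,"ty":1,"tz":14,"turn":0},{"tx":2,"ty":1,"tz":15,"turn":0},{"tx":2,"ty":1,"tz":15,"turn":0}]'; python3 -m crank '[{"tx":0,"ty":0,"tz":0,"turn":0},{"tx":0,"ty":0,"tz":0,"turn":0},{"tx":0,"ty":0,"tz":0,"turn":0},{"tx":0,"ty":0,"tz":-30,"turn":0},{"tx":0,"ty":0,"tz":-80,"turn":0}]' 80 >/dev/null
python3 -m crank '[{"tx":-20,"ty":-40,"tz":-40,"turn":0},{"tx":-40,"ty":-100,"tz":-75,"turn":0},{"tx":-40,"ty":-160,"tz":-75,"turn":0},{"tx":-40,"ty":-220,"tz":-75,"turn":0},{"tx":-30,"ty":-280,"tz":-75,"turn":0}]' 87 >/dev/null
python3 -m crank '[{"tx":10,"ty":-60,"tz":0,"turn":0},{"tx":30,"ty":-120,"tz":0,"turn":0},{"tx":80,"ty":-176,"tz":0,"turn":0},{"tx":85,"ty":-176,"tz":0,"turn":0},{"tx":85,"ty":-176,"tz":0,"turn":0}]' >/dev/null
python3 - <<'E'
from f import *
st();print(ctrl.get_state()['joint_positions'].round(2))
cap('wrist','blue',(.51,.397)); cap('top','orange',(.553,-.061)); cap('side','orange',(.553,-.061)); cap('side','blue',(.51,.397)); print(tool([.5095,.397,.0245]))
E
```

```text
time: 13.9
position: [0.5551, -0.0613, 0.0489]
tool_rot: [3.124, 0.33, 0.001]
ft_force: [0.4, -0.5, -2.5]
grip_width: 0.682
grip_force: 30.0
t 15.78 p [0.5133 0.396  0.2028] F [-0.4 -0.5  0.3] w 86.6 gf 0.0
tool x [ 0.978  0.21  -0.002] y [ 0.21  -0.978 -0.001] z [-0.002  0.001 -1.   ]
[ 0.02  0.52 -0.99  1.48  0.43  1.38 -2.35]
wrist blue 351 med [0.5265 0.3994 0.0311] circ [0.508  0.3965] 0.025433899834752083
top orange 182 med [ 0.5544 -0.0582  0.0509] circ [ 0.5468 -0.0244] 0.05739893764257431
side orange 239 med [ 0.5519 -0.0549  0.0491] circ [ 0.5504 -0.0411] 0.06992648541927338
side blue 261 med [0.5069 0.3987 0.0305] circ [0.508  0.3989] 0.02763652615249157
[ -3.3  -4.6 179.4]
```

```bash
python3 -m crank '[{"tx":-4,"ty":-2,"tz":50,"turn":0},{"tx":-4,"ty":-2,"tz":100,"turn":0},{"tx":-4,"ty":-2,"tz":140,"turn":0},{"tx":-4,"ty":-2,"tz":165,"turn":0},{"tx":-4,"ty":-2,"tz":178,"turn":0}]' >/dev/null; python3 -m crank '[{"tx":0,"ty":0,"tz":0,"turn":0},{"tx":0,"ty":0,"tz":0,"turn":0},{"tx":0,"ty":0,"tz":0,"turn":0},{"tx":0,"ty":0,"tz":0,"turn":0},{"tx":0,"ty":0,"tz":0,"turn":0}]' 40 30;  python3 -m crank '[{"tx":0,"ty":0,"tz":-10,"turn":0},{"tx":0,"ty":0,"tz":-40,"turn":0},{"tx":0,"ty":0,"tz":-80,"turn":0},{"tx":0,"ty":0,"tz":-110,"turn":0},{"tx":-20,"ty":20,"tz":-120,"turn":0}]'; python3 - <<'E'
from f import *
st(); print(tool([.518,.096,.15]))
E
```

```text
time: 17.23
position: [0.5097, 0.3963, 0.0266]
tool_rot: [-3.124, -0.33, -0.002]
ft_force: [-0.3, 0.2, 5.2]
grip_width: 0.679
grip_force: 30.0
time: 17.85
position: [0.4942, 0.3741, 0.1479]
tool_rot: [-3.121, -0.332, -0.004]
ft_force: [0.2, -0.4, -3.0]
grip_width: 0.68
grip_force: 30.0
t 17.85 p [0.4942 0.3741 0.1479] F [ 0.2 -0.4 -3. ] w 59.1 gf 29.9997416138649
tool x [0.978 0.21  0.003] y [ 0.21  -0.978 -0.003] z [ 0.002  0.004 -1.   ]
[-35.2 276.8  -3.1]
```

```bash
python3 -m crank '[{"tx":-10,"ty":50,"tz":0,"turn":0},{"tx":-20,"ty":110,"tz":0,"turn":0},{"tx":-30,"ty":170,"tz":0,"turn":0},{"tx":-35,"ty":230,"tz":0,"turn":0},{"tx":-35,"ty":277,"tz":0,"turn":0}]' >/dev/null; python3 -m crank '[{"tx":0,"ty":0,"tz":10,"turn":0},{"tx":0,"ty":0,"tz":30,"turn":0},{"tx":0,"ty":0,"tz":60,"turn":0},{"tx":0,"ty":0,"tz":80,"turn":0},{"tx":0,"ty":0,"tz":85,"turn":0}]' 
python3 - <<'E'
from f import *
st(); print(tool([.518,.0955,.0465]))
E
```

```text
time: 19.1
position: [0.5158, 0.095, 0.0587]
tool_rot: [-3.123, -0.334, 0.005]
ft_force: [0.1, 0.1, -1.9]
grip_width: 0.68
grip_force: 30.0
t 19.1 p [0.5158 0.095  0.0587] F [ 0.1  0.1 -1.9] w 59.2 gf 29.999121129512787
tool x [ 0.977  0.211 -0.003] y [ 0.211 -0.977 -0.001] z [-0.003  0.001 -1.   ]
[ 2.3 -0.  12.2]
```

```bash
python3 -m crank '[{"tx":2,"ty":0,"tz":4,"turn":0},{"tx":2,"ty":0,"tz":8,"turn":0},{"tx":2,"ty":0,"tz":12,"turn":0},{"tx":2,"ty":0,"tz":13,"turn":0},{"tx":2,"ty":0,"tz":13,"turn":0}]'; python3 -m crank '[{"tx":0,"ty":0,"tz":0,"turn":0},{"tx":0,"ty":0,"tz":0,"turn":0},{"tx":0,"ty":0,"tz":0,"turn":0},{"tx":0,"ty":0,"tz":-30,"turn":0},{"tx":0,"ty":0,"tz":-80,"turn":0}]' 80 >/dev/null
python3 -m crank '[{"tx":0,"ty":20,"tz":-50,"turn":0},{"tx":0,"ty":50,"tz":-100,"turn":0},{"tx":-20,"ty":78,"tz":-150,"turn":0},{"tx":-40,"ty":78,"tz":-170,"turn":0},{"tx":-40,"ty":78,"tz":-170,"turn":0}]' 87 >/dev/null
python3 - <<'E'
from f import *
st();print(ctrl.get_state()['joint_positions'].round(2))
snap('wrist','w3.png'); im,d,m=snap('top'); 
cv2.imwrite('pics/t3.png',cv2.resize(im[100:260,200:350],None,fx=3.5,fy=3.5,interpolation=cv2.INTER_CUBIC)[:,:,::-1])
cap('wrist','blue',(.518,.096));cap('wrist','orange',(.553,-.061),r=.03)
cap('side','blue',(.518,.096));cap('top','blue',(.518,.096))
for c in ('wrist','side','top'):
    ctrl.get_image(c)
    for q in ('spot0','puck_a','lever_handle'): print(c,q,[(np.round(x['xyz'],3).tolist(),round(x['confidence'],2)) for x in ctrl.mark_of(c,q) if abs(x['xyz'][1]-.02)<.15])
E
```

```text
time: 19.73
position: [0.5194, 0.0941, 0.0476]
tool_rot: [3.124, 0.33, 0.0]
ft_force: [-0.5, 0.2, -2.7]
grip_width: 0.681
grip_force: 30.0
t 20.98 p [0.497  0.0091 0.2992] F [ 0.5 -0.3 -0.6] w 87.2 gf 0.0
tool x [0.978 0.207 0.003] y [ 0.207 -0.978  0.004] z [ 0.004 -0.003 -1.   ]
[ 1.    0.   -1.06  1.7   0.01  1.43 -1.42]
wrist blue 316 med [0.524  0.0771 0.0511] circ [0.5182 0.0929] 0.024969277903437614
wrist orange 1512 med [ 0.5533 -0.0607  0.0513] circ [ 0.5524 -0.0624] 0.026654772460460663
side blue 194 med [0.5166 0.0958 0.0502] circ [0.5241 0.0891] 0.036518700420856476
top blue not seen
wrist spot0 [([0.536, 0.016, 0.017], 0.6)]
wrist puck_a [([0.517, 0.093, 0.023], 0.94), ([0.555, -0.061, 0.015], 0.88)]
wrist lever_handle []
side spot0 [([0.518, 0.092, 0.018], 0.89), ([0.534, 0.02, 0.019], 0.88), ([0.555, -0.061, 0.015], 0.58)]
side puck_a [([0.557, -0.066, 0.023], 0.75), ([0.515, 0.091, 0.018], 0.61)]
side lever_handle [([0.679, 0.051, 0.302], 0.72)]
top spot0 [([0.52, 0.096, 0.016], 0.6)]
top puck_a []
top lever_handle []
```

View pics/w3.png

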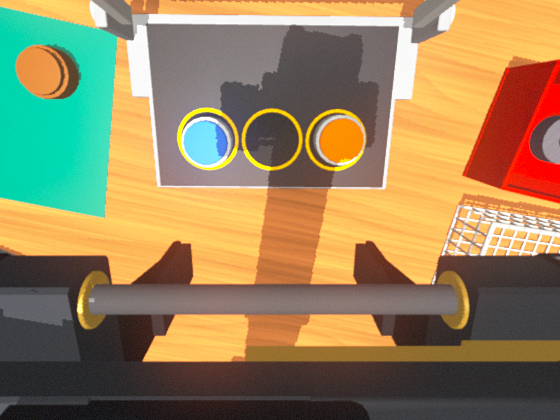

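View pics/t3.png

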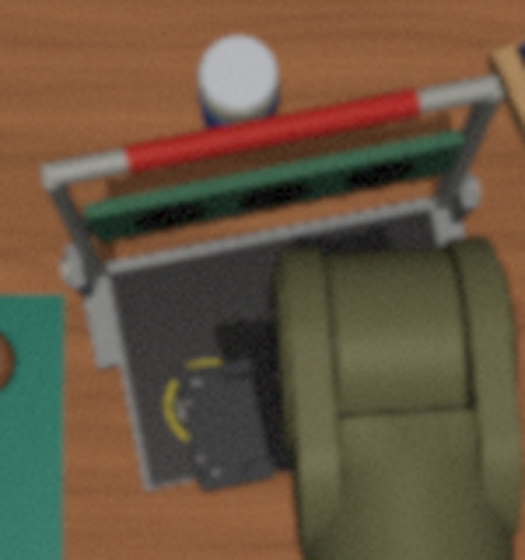

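Both pucks sit inside the yellow rims: blue at (207,140) and orange at (340,138). The scrap is in the red box at the right edge. Next I'll turn 90° and rise so the fingers straddle the red bar (320,130 in the top crop), while measuring the bar from two views.

```bash
python3 -m crank '[{"tx":0,"ty":0,"tz":-15,"turn":-2},{"tx":0,"ty":0,"tz":-30,"turn":-4},{"tx":0,"ty":0,"tz":-45,"turn":-6},{"tx":0,"ty":0,"tz":-60,"turn":-8},{"tx":0,"ty":0,"tz":-80,"turn":-10}]' 60 >/dev/null;  python3 -m crank '[{"tx":0,"ty":0,"tz":0,"turn":-2},{"tx":0,"ty":0,"tz":0,"turn":-4},{"tx":0,"ty":0,"tz":0,"turn":-6},{"tx":0,"ty":0,"tz":0,"turn":-8},{"tx":0,"ty":0,"tz":0,"turn":-8}]' >/dev/null
cat > bar.py <<'E'
from f import *
def bar():
    for c in ('top','side'):
        im,d,m=snap(c); P=cloud(d,m); hsv=cv2.cvtColor(im,cv2.COLOR_RGB2HSV)
        k=((cv2.inRange(hsv,(0,150,60),(7,255,255))>0)|(cv2.inRange(hsv,(173,150,60),(180,255,255))>0))&(P[...,2]>.04)&(P[...,2]<.33)&(P[...,0]>.38)&(P[...,0]<.74)&(abs(P[...,1]-.04)<.15)
        p=P[k].astype('float32')
        if len(p)<40: print(c,'bar hidden',len(p)); continue
        l=cv2.fitLine(p,cv2.DIST_HUBER,0,.01,.01).ravel(); print(c,len(p),'dir',l[:3].round(3),'pt',l[3:].round(4),'lo',np.percentile(p,1,axis=0).round(3),'hi',np.percentile(p,99,axis=0).round(3))
E
python3 - <<'E'
from bar import *
st();print(ctrl.get_state()['joint_positions'].round(2)); bar(); print(tool([.6953,-.0084,.37]))
E
```

```text
t 23.12 p [0.4966 0.0096 0.3776] F [-0.4 -0.3  0.6] w 59.8 gf 0.0
tool x [-0.207  0.978 -0.   ] y [0.978 0.207 0.   ] z [ 0. -0. -1.]
[ 0.99 -0.01 -1.04  1.56 -0.01  1.59  0.16]
top 707 dir [-0.199  0.98   0.   ] pt [0.6839 0.0496 0.3073] lo [ 0.659 -0.046  0.299] hi [0.71  0.144 0.312]
side 393 dir [-0.197  0.98   0.001] pt [0.6775 0.0544 0.3061] lo [ 0.656 -0.04   0.298] hi [0.703 0.144 0.311]
[-58.5 190.8   7.6]
```

```bash
python3 -m crank '[{"tx":-15,"ty":45,"tz":0,"turn":0},{"tx":-30,"ty":95,"tz":0,"turn":0},{"tx":-45,"ty":145,"tz":0,"turn":0},{"tx":-58,"ty":191,"tz":0,"turn":0},{"tx":-58,"ty":191,"tz":0,"turn":0}]' >/dev/null
python3 -m crank '[{"tx":0,"ty":0,"tz":0,"turn":0},{"tx":0,"ty":0,"tz":15,"turn":0}]' >/dev/null
python3 - <<'E'
from bar import *
st(); print(tool([.695,-.009,.3])); im,d,m=snap('wrist','w4.png')
P=cloud(d,m); hsv=cv2.cvtColor(im,cv2.COLOR_RGB2HSV)
k=((cv2.inRange(hsv,(0,150,60),(7,255,255))>0)|(cv2.inRange(hsv,(173,150,60),(180,255,255))>0))&(P[...,2]>.28)&(P[...,2]<.33)&(P[...,0]>.6)
p=P[k].astype('float32'); print(len(p))
if len(p)>50: print(cv2.fitLine(p,cv2.DIST_HUBER,0,.01,.01).ravel().round(4),p.min(0),p.max(0))
E
```

```text
t 24.1 p [ 0.6951 -0.0067  0.3644] F [-0.6 -0.3 -0. ] w 60.0 gf 0.0
tool x [-0.208  0.978 -0.001] y [0.978 0.208 0.003] z [ 0.004 -0.001 -1.   ]
[-2.1 -0.8 64.4]
8973
[-0.187   0.9823 -0.0117  0.6801  0.0609  0.3081] [ 0.65784025 -0.04597874  0.29918188] [0.7097456  0.12664519 0.31181774]
```

View pics/w4.png

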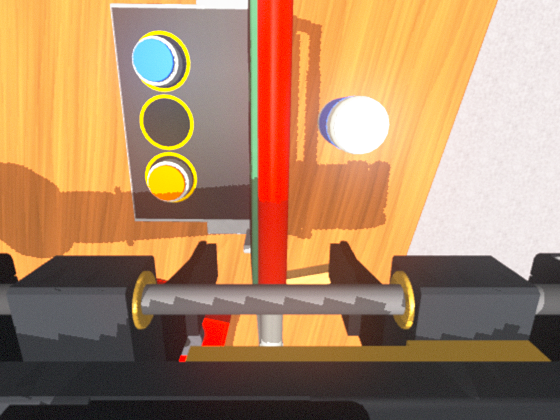

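The bar runs through (272,200), centred between the fingers, and both pucks stand in their rims. I'll lower and grip.

```bash
python3 -m crank '[{"tx":0,"ty":0,"tz":20,"turn":0},{"tx":0,"ty":0,"tz":40,"turn":0},{"tx":0,"ty":0,"tz":55,"turn":0},{"tx":0,"ty":0,"tz":64,"turn":0},{"tx":0,"ty":0,"tz":64,"turn":0}]'; python3 -m crank '[{"tx":0,"ty":0,"tz":0,"turn":0},{"tx":0,"ty":0,"tz":0,"turn":0},{"tx":0,"ty":0,"tz":0,"turn":0},{"tx":0,"ty":0,"tz":0,"turn":0},{"tx":0,"ty":0,"tz":0,"turn":0}]' 5 20
```

```text
time: 24.78
position: [0.6951, -0.0076, 0.2981]
tool_rot: [-1.976, -2.442, 0.001]
ft_force: [-0.1, -0.1, 0.6]
grip_width: 0.686
grip_force: 0.0
time: 25.4
position: [0.6953, -0.0073, 0.2985]
tool_rot: [-1.976, -2.442, 0.001]
ft_force: [-1.2, -0.9, 0.8]
grip_width: 0.223
grip_force: 20.0
```

```bash
python3 -m crank '[{"tx":0,"ty":-25,"tz":-1,"turn":0},{"tx":0,"ty":-49,"tz":1,"turn":0},{"tx":0,"ty":-73,"tz":5,"turn":0},{"tx":0,"ty":-97,"tz":12,"turn":0},{"tx":0,"ty":-120,"tz":21,"turn":0}]'; python3 - <<'E'
from bar import *
st(); bar()
E
```

```text
time: 26.02
position: [0.5813, -0.0301, 0.2803]
tool_rot: [1.97, 2.438, 0.014]
ft_force: [6.9, 2.7, 5.5]
grip_width: 0.222
grip_force: 20.0
t 26.02 p [ 0.5813 -0.0301  0.2803] F [6.9 2.7 5.5] w 19.3 gf 20.039058895781636
tool x [-0.21   0.978  0.   ] y [0.978 0.21  0.012] z [ 0.011  0.003 -1.   ]
top 440 dir [-0.21   0.978  0.006] pt [0.5656 0.055  0.2891] lo [0.545 0.001 0.28 ] hi [0.583 0.119 0.294]
side 360 dir [-0.187  0.982 -0.003] pt [0.5591 0.031  0.2859] lo [ 0.495 -0.033  0.277] hi [0.584 0.121 0.328]
```

```bash
python3 -m crank '[{"tx":0,"ty":-29,"tz":16,"turn":0},{"tx":0,"ty":-55,"tz":36,"turn":0},{"tx":0,"ty":-78,"tz":59,"turn":0},{"tx":0,"ty":-98,"tz":85,"turn":0},{"tx":0,"ty":-114,"tz":114,"turn":0}]'; python3 - <<'E'
from bar import *
st(); bar();print(ctrl.get_state()['joint_positions'].round(2))
E
```

```text
time: 26.75
position: [0.4693, -0.053, 0.1656]
tool_rot: [1.972, 2.442, 0.009]
ft_force: [4.8, 9.3, 9.1]
grip_width: 0.212
grip_force: 19.3
t 26.75 p [ 0.4693 -0.053   0.1656] F [4.8 9.3 9.1] w 18.4 gf 19.270952939987183
tool x [-0.211  0.978  0.001] y [0.978 0.211 0.006] z [ 0.006  0.003 -1.   ]
top 366 dir [-0.197  0.98  -0.019] pt [0.4531 0.038  0.1805] lo [ 0.434 -0.021  0.173] hi [0.472 0.099 0.186]
side 375 dir [-0.207  0.978 -0.011] pt [0.4451 0.0329 0.1747] lo [ 0.42  -0.084  0.044] hi [0.529 0.098 0.306]
[ 1.24  0.07 -1.2   1.95  0.07  1.16  0.23]
```

```bash
python3 -m crank '[{"tx":0,"ty":-9,"tz":23,"turn":0},{"tx":0,"ty":-16,"tz":46,"turn":0},{"tx":0,"ty":-20,"tz":71,"turn":0},{"tx":0,"ty":-22,"tz":90,"turn":0},{"tx":0,"ty":-22,"tz":100,"turn":0}]'; python3 - <<'E'
from bar import *
st(); bar();print(ctrl.get_state()['joint_positions'].round(2))
E
```

```text
time: 27.48
position: [0.4444, -0.0582, 0.0634]
tool_rot: [-1.971, -2.44, 0.0]
ft_force: [-6.2, 5.7, 12.7]
grip_width: 0.203
grip_force: 20.5
t 27.48 p [ 0.4444 -0.0582  0.0634] F [-6.2  5.7 12.7] w 17.7 gf 20.512658804655075
tool x [-0.21   0.978  0.004] y [ 0.978  0.21  -0.003] z [-0.004  0.003 -1.   ]
top 305 dir [-0.198  0.98  -0.014] pt [0.4282 0.0337 0.0823] lo [ 0.408 -0.027  0.075] hi [0.448 0.093 0.089]
side 332 dir [-0.213  0.977  0.005] pt [0.4234 0.0301 0.0806] lo [ 0.404 -0.073  0.069] hi [0.454 0.094 0.317]
[ 1.16  0.22 -1.14  2.1   0.24  0.97  0.1 ]
```

```bash
python3 -m crank '[{"tx":0,"ty":0,"tz":4,"turn":0},{"tx":0,"ty":0,"tz":8,"turn":0},{"tx":0,"ty":0,"tz":11,"turn":0},{"tx":0,"ty":0,"tz":13,"turn":0},{"tx":0,"ty":0,"tz":13,"turn":0}]'; python3 - <<'E'
from bar import *
st(); bar()
E
```

```text
time: 28.2
position: [0.4443, -0.0583, 0.0523]
tool_rot: [-1.971, -2.439, 0.004]
ft_force: [-11.2, 6.8, 28.9]
grip_width: 0.205
grip_force: 21.7
t 28.2 p [ 0.4443 -0.0583  0.0523] F [-11.2   6.8  28.9] w 17.9 gf 21.68018674143923
tool x [-0.21   0.978  0.003] y [ 0.978  0.21  -0.006] z [-0.006  0.001 -1.   ]
top 301 dir [-0.2    0.98  -0.026] pt [0.428  0.0337 0.0722] lo [ 0.408 -0.025  0.063] hi [0.448 0.093 0.079]
side 329 dir [-0.195  0.981 -0.026] pt [0.4208 0.0375 0.072 ] lo [ 0.405 -0.074  0.061] hi [0.454 0.093 0.318]
```

The force jumped to 29 N with the bar centre at about 0.068, so the lever is at its stop. I'll hold.

```bash
Z='{}'; python3 -m crank '[{"tx":0,"ty":0,"tz":0,"turn":0},{"tx":0,"ty":0,"tz":0,"turn":0},{"tx":0,"ty":0,"tz":0,"turn":0},{"tx":0,"ty":0,"tz":0,"turn":0},{"tx":0,"ty":0,"tz":0,"turn":0}]' >/dev/null; python3 -m crank '[{"tx":0,"ty":0,"tz":0,"turn":0},{"tx":0,"ty":0,"tz":0,"turn":0},{"tx":0,"ty":0,"tz":0,"turn":0},{"tx":0,"ty":0,"tz":0,"turn":0},{"tx":0,"ty":0,"tz":0,"turn":0}]'; python3 - <<'E'
from bar import *
st(); snap('side','s5.png')
for n,c in (('blue',(.518,.096)),('orange',(.553,-.061))): cap('side',n,c,r=.06,zlo=.03)
E
```

```text
time: 29.55
position: [0.4443, -0.0584, 0.0523]
tool_rot: [-1.971, -2.439, 0.004]
ft_force: [-12.1, 6.3, 29.8]
grip_width: 0.204
grip_force: 21.7
t 29.55 p [ 0.4443 -0.0584  0.0523] F [-12.1   6.3  29.8] w 17.8 gf 21.65979120055681
tool x [-0.21   0.978  0.002] y [ 0.978  0.21  -0.005] z [-0.006  0.001 -1.   ]
side blue not seen
side orange not seen
```

View pics/s5.png

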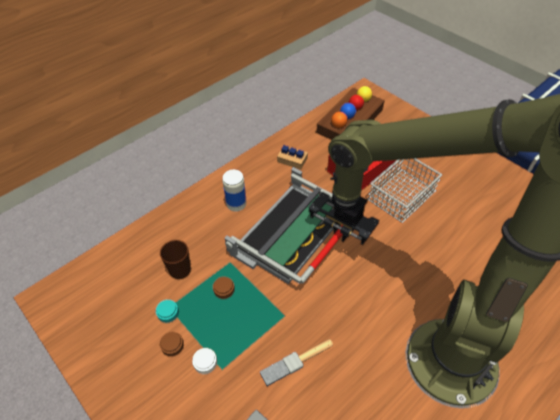

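The lever lies level, with its red bar at (320,258), and the cup, can and brush haven't moved. I'll ease it back now at about 0.5 rad/s.

```bash
python3 -m crank '[{"tx":0,"ty":0,"tz":-8,"turn":0},{"tx":0,"ty":1,"tz":-20,"turn":0},{"tx":0,"ty":3,"tz":-37,"turn":0},{"tx":0,"ty":6,"tz":-53,"turn":0},{"tx":0,"ty":10,"tz":-69,"turn":0}]'; python3 - <<'E'
from bar import *
bar()
E
```

```text
time: 30.32
position: [0.4533, -0.0571, 0.12]
tool_rot: [-1.971, -2.439, 0.004]
ft_force: [-4.2, 3.3, 7.1]
grip_width: 0.206
grip_force: 20.2
top 337 dir [-0.202  0.979 -0.019] pt [0.4369 0.0347 0.1389] lo [ 0.418 -0.025  0.131] hi [0.455 0.095 0.146]
side 357 dir [-0.226  0.974 -0.015] pt [0.4381 0.0035 0.1396] lo [ 0.41  -0.09   0.129] hi [0.464 0.094 0.286]
```

```bash
python3 -m crank '[{"tx":0,"ty":5,"tz":-15,"turn":0},{"tx":0,"ty":12,"tz":-31,"turn":0},{"tx":0,"ty":19,"tz":-45,"turn":0},{"tx":0,"ty":28,"tz":-59,"turn":0},{"tx":0,"ty":37,"tz":-73,"turn":0}]'; python3 -m crank '[{"tx":0,"ty":10,"tz":-13,"turn":0},{"tx":0,"ty":21,"tz":-25,"turn":0},{"tx":0,"ty":33,"tz":-36,"turn":0},{"tx":0,"ty":46,"tz":-46,"turn":0},{"tx":0,"ty":60,"tz":-56,"turn":0}]'; python3 - <<'E'
from bar import *
bar()
E
```

```text
time: 31.05
position: [0.4883, -0.0509, 0.1931]
tool_rot: [-1.972, -2.437, 0.01]
ft_force: [-7.1, 1.2, 9.8]
grip_width: 0.204
grip_force: 20.2
time: 31.68
position: [0.5491, -0.0393, 0.2507]
tool_rot: [-1.976, -2.44, 0.008]
ft_force: [-7.3, -1.7, 13.2]
grip_width: 0.209
grip_force: 20.7
top 401 dir [-0.188  0.982 -0.002] pt [0.5347 0.0383 0.2714] lo [ 0.516 -0.007  0.264] hi [0.552 0.113 0.276]
side 420 dir [-0.191  0.981  0.044] pt [0.5281 0.0537 0.2718] lo [ 0.46  -0.085  0.15 ] hi [0.627 0.114 0.325]
```

```bash
python3 -m crank '[{"tx":0,"ty":14,"tz":-8,"turn":0},{"tx":0,"ty":29,"tz":-16,"turn":0},{"tx":0,"ty":44,"tz":-22,"turn":0},{"tx":0,"ty":59,"tz":-28,"turn":0},{"tx":0,"ty":75,"tz":-32,"turn":0}]'; python3 -m crank '[{"tx":0,"ty":16,"tz":-3,"turn":0},{"tx":0,"ty":32,"tz":-5,"turn":0},{"tx":0,"ty":48,"tz":-6,"turn":0},{"tx":0,"ty":60,"tz":-6,"turn":0},{"tx":0,"ty":73,"tz":-5,"turn":0}]'; python3 - <<'E'
from bar import *
bar()
E
```

```text
time: 32.4
position: [0.6244, -0.0242, 0.2825]
tool_rot: [1.977, 2.438, -0.003]
ft_force: [-1.2, -2.5, 11.1]
grip_width: 0.206
grip_force: 20.5
time: 33.02
position: [0.6961, -0.0097, 0.2869]
tool_rot: [1.978, 2.436, -0.002]
ft_force: [-4.5, -3.5, 14.0]
grip_width: 0.213
grip_force: 20.8
top 453 dir [-0.216  0.976 -0.021] pt [0.6758 0.0883 0.3074] lo [0.659 0.025 0.297] hi [0.697 0.144 0.312]
side 319 dir [-0.203  0.979 -0.002] pt [0.6732 0.079  0.3066] lo [0.656 0.    0.298] hi [0.704 0.143 0.311]
```

```bash
python3 -m crank '[{"tx":0,"ty":0,"tz":0,"turn":0},{"tx":0,"ty":0,"tz":0,"turn":0},{"tx":0,"ty":0,"tz":0,"turn":0},{"tx":0,"ty":0,"tz":0,"turn":0},{"tx":0,"ty":0,"tz":-10,"turn":0}]' 60 >/dev/null;  python3 -m crank '[{"tx":0,"ty":0,"tz":-40,"turn":0},{"tx":0,"ty":0,"tz":-80,"turn":0},{"tx":0,"ty":0,"tz":-80,"turn":0},{"tx":0,"ty":-40,"tz":-80,"turn":0},{"tx":20,"ty":-95,"tz":-80,"turn":0}]'>/dev/null
python3 -m crank '[{"tx":20,"ty":-50,"tz":0,"turn":0},{"tx":36,"ty":-96,"tz":0,"turn":0},{"tx":36,"ty":-96,"tz":0,"turn":2},{"tx":36,"ty":-96,"tz":0,"turn":4},{"tx":36,"ty":-96,"tz":0,"turn":6}]' 87 >/dev/null
python3 -m crank '[{"tx":0,"ty":0,"tz":0,"turn":2},{"tx":0,"ty":0,"tz":0,"turn":4},{"tx":0,"ty":0,"tz":0,"turn":6},{"tx":0,"ty":0,"tz":0,"turn":8},{"tx":0,"ty":0,"tz":0,"turn":10}]'  >/dev/null
python3 -m crank '[{"tx":0,"ty":0,"tz":20,"turn":2},{"tx":0,"ty":0,"tz":60,"turn":2},{"tx":0,"ty":0,"tz":80,"turn":2},{"tx":0,"ty":0,"tz":80,"turn":2}]' 
python3 - <<'E'
from bar import *
st(); bar(); snap('wrist','w6.png')
cap('wrist','blue',(.518,.096),r=.12);cap('wrist','orange',(.553,-.061),r=.03); cap('side','blue',(.518,.096),r=.12);
ctrl.get_image('wrist'); print([(np.round(x['xyz'],3).tolist(),round(x['confidence'],2)) for x in ctrl.mark_of('wrist','puck_a')])
E
```

```text
time: 36.12
position: [0.4947, 0.0074, 0.294]
tool_rot: [-3.124, -0.33, 0.005]
ft_force: [0.1, 0.3, 0.6]
grip_width: 0.999
grip_force: 0.0
t 36.12 p [0.4947 0.0074 0.294 ] F [0.1 0.3 0.6] w 86.9 gf 0.0
tool x [ 0.978  0.209 -0.003] y [ 0.209 -0.978 -0.001] z [-0.003  0.    -1.   ]
top 706 dir [-0.2    0.98  -0.001] pt [0.6825 0.0539 0.3082] lo [ 0.659 -0.045  0.299] hi [0.71  0.144 0.312]
side 406 dir [-0.209  0.978 -0.005] pt [0.6755 0.0606 0.3061] lo [ 0.655 -0.046  0.298] hi [0.703 0.143 0.312]
wrist blue 133 med [0.5365 0.0811 0.0508] circ [0.5303 0.1012] 0.024757206439971924
wrist orange 1512 med [ 0.5532 -0.0606  0.0513] circ [ 0.5519 -0.0619] 0.026471059769392014
side blue 199 med [0.5293 0.1039 0.0504] circ [0.541  0.0998] 0.03783855959773064
[([0.527, 0.101, 0.023], 0.89), ([0.553, 0.297, -0.001], 0.88), ([0.553, -0.061, 0.018], 0.73)]
```

View pics/w6.png

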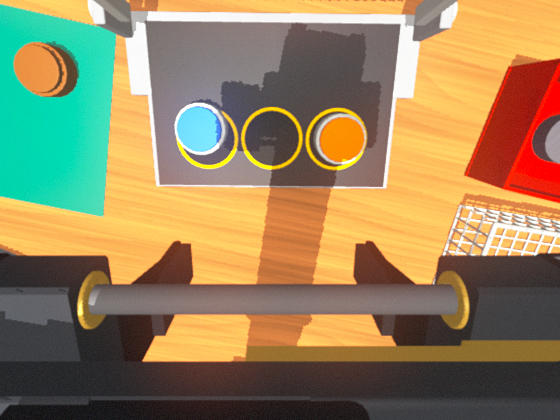

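The lever is home again. Orange still sits in its rim at (338,138), but blue has been shifted and is now at (201,129) against its ring centre at (207,138). Its offset from the spot decides whether the press counted, so I'll measure that precisely.

```bash
python3 - <<'E'
from f import *
from scipy.optimize import least_squares
def circ(p,r):
    f=lambda c:np.hypot(p[:,0]-c[0],p[:,1]-c[1])-r
    s=least_squares(f,p[:,:2].mean(0),loss='soft_l1',f_scale=.001); return s.x.round(4),np.abs(s.fun).mean().round(4)
for cam in ('wrist','side'):
    im,d,m=snap(cam); P=cloud(d,m); hsv=cv2.cvtColor(im,cv2.COLOR_RGB2HSV)
    y=(cv2.inRange(hsv,(22,120,90),(34,255,255))>0)&(abs(P[...,2]-.02)<.008)
    for n,c in (('s0',(.518,.096)),('s1',(.5355,.0185)),('s2',(.553,-.061))):
        k=y&(abs(np.hypot(P[...,0]-c[0],P[...,1]-c[1])-.037)<.007)
        print(cam,n,k.sum(),circ(P[k],.037))
    # raised blob top = puck, hull circle
    for n,c in (('blue',(.53,.101)),('orange',(.553,-.061))):
        k=(P[...,2]>.035)&(P[...,2]<.06)&(np.hypot(P[...,0]-c[0],P[...,1]-c[1])<.045)
        t=P[k&(P[...,2]>.048)]; a,ra=cv2.minEnclosingCircle(t[:,:2].astype('float32')); b,rb=cv2.minEnclosingCircle(P[k][:,:2].astype('float32'))
        print(cam,n,'cap',np.round(a,4),round(ra,4),'all',np.round(b,4),round(rb,4))
E
```

```text
wrist s0 398 (array([0.5191, 0.0969]), np.float64(0.0014))
wrist s1 613 (array([0.5341, 0.0179]), np.float64(0.0015))
wrist s2 488 (array([ 0.55  , -0.0615]), np.float64(0.0012))
wrist blue cap [0.5296 0.1026] 0.026 all [0.5298 0.1026] 0.0299
wrist orange cap [ 0.5528 -0.061 ] 0.026 all [ 0.5526 -0.0609] 0.03
side s0 78 (array([0.5208, 0.0978]), np.float64(0.002))
side s1 33 (array([0.536 , 0.0174]), np.float64(0.0022))
side s2 11 (array([ 0.4971, -0.1056]), np.float64(0.0012))
side blue cap [0.5279 0.1046] 0.0264 all [0.5274 0.1062] 0.031
side orange cap [ 0.5517 -0.058 ] 0.0264 all [ 0.5499 -0.058 ] 0.0303
```

Blue is 11–13 mm from its spot centre, flat and at the right height. That is inside the 20 mm limit, so the pressing stands. Next I'll move blue to the basket.

```bash
python3 -m crank '[{"tx":27,"ty":-43,"tz":20,"turn":0},{"tx":53,"ty":-86,"tz":50,"turn":0},{"tx":53,"ty":-86,"tz":100,"turn":0},{"tx":53,"ty":-86,"tz":150,"turn":0},{"tx":53,"ty":-86,"tz":180,"turn":0}]' 87 >/dev/null; python3 -m crank '[{"tx":0,"ty":0,"tz":0,"turn":0}]' >/dev/null
python3 - <<'E'
from h import *
st(); print(tool([.529,.103,.0455]))
E
```

```text
t 37.38 p [0.5282 0.1022 0.1135] F [ 0.6 -0.4 -0.3] w 87.2 gf 0.0
tool x [ 0.978  0.209 -0.005] y [ 0.209 -0.978 -0.001] z [-0.005  0.    -1.   ]
[ 1.2 -0.5 68. ]
```

```bash
python3 -m crank '[{"tx":1,"ty":0,"tz":30,"turn":0},{"tx":1,"ty":0,"tz":55,"turn":0},{"tx":1,"ty":0,"tz":66,"turn":0},{"tx":1,"ty":0,"tz":67,"turn":0}]' >/dev/null; python3 -m crank '[{"tx":0,"ty":0,"tz":0,"turn":0},{"tx":0,"ty":0,"tz":0,"turn":0},{"tx":0,"ty":0,"tz":0,"turn":0},{"tx":0,"ty":0,"tz":0,"turn":0},{"tx":0,"ty":0,"tz":0,"turn":0}]' 40 30
python3 -m crank '[{"tx":0,"ty":0,"tz":-30,"turn":0},{"tx":0,"ty":0,"tz":-80,"turn":0},{"tx":0,"ty":0,"tz":-130,"turn":0},{"tx":-20,"ty":20,"tz":-150,"turn":0},{"tx":-40,"ty":70,"tz":-150,"turn":0}]' >/dev/null
python3 -m crank '[{"tx":-20,"ty":50,"tz":0,"turn":0},{"tx":-45,"ty":105,"tz":0,"turn":0},{"tx":-75,"ty":155,"tz":0,"turn":0},{"tx":-100,"ty":210,"tz":0,"turn":0},{"tx":-125,"ty":260,"tz":0,"turn":0}]' >/dev/null
python3 -m crank '[{"tx":-8,"ty":30,"tz":0,"turn":0},{"tx":-13,"ty":60,"tz":0,"turn":0},{"tx":-13,"ty":60,"tz":0,"turn":0},{"tx":-13,"ty":60,"tz":0,"turn":0}]'
python3 - <<'E'
from h import *
st(); print(tool([.436,-.3155,.06]))
for q in ('basket',):
  for c in ('wrist','side'):
    ctrl.get_image(c); print([(np.round(x['xyz'],3).tolist(),round(x['confidence'],2)) for x in ctrl.mark_of(c,q)])
E
```

```text
time: 38.5
position: [0.5311, 0.1026, 0.0489]
tool_rot: [3.124, 0.33, 0.001]
ft_force: [-0.2, -1.4, 3.3]
grip_width: 0.684
grip_force: 30.0
time: 40.25
position: [0.4382, -0.3145, 0.198]
tool_rot: [-3.122, -0.331, 0.0]
ft_force: [-0.3, 0.6, -1.0]
grip_width: 0.679
grip_force: 30.0
t 40.25 p [ 0.4382 -0.3145  0.198 ] F [-0.3  0.6 -1. ] w 59.1 gf 29.99928653240204
tool x [ 0.978  0.21  -0.   ] y [ 0.21  -0.978 -0.002] z [-0.     0.002 -1.   ]
[ -2.4   0.8 138. ]
[([0.438, -0.352, 0.002], 0.65)]
[([0.435, -0.348, 0.0], 0.71), ([0.605, -0.342, 0.001], 0.6)]
```

```bash
python3 -m crank '[{"tx":-2,"ty":1,"tz":40,"turn":0},{"tx":-2,"ty":1,"tz":80,"turn":0},{"tx":-2,"ty":1,"tz":115,"turn":0},{"tx":-2,"ty":1,"tz":135,"turn":0},{"tx":-2,"ty":1,"tz":138,"turn":0}]'; python3 -m crank '[{"tx":0,"ty":0,"tz":0,"turn":0},{"tx":0,"ty":0,"tz":0,"turn":0},{"tx":0,"ty":0,"tz":0,"turn":0},{"tx":0,"ty":0,"tz":-40,"turn":0},{"tx":0,"ty":0,"tz":-90,"turn":0}]' 70 >/dev/null
python3 -m crank '[{"tx":20,"ty":-20,"tz":-50,"turn":0},{"tx":50,"ty":-70,"tz":-50,"turn":0},{"tx":90,"ty":-120,"tz":-50,"turn":0},{"tx":120,"ty":-175,"tz":-50,"turn":0},{"tx":170,"ty":-228,"tz":-50,"turn":0}]' 87 >/dev/null
python3 -m crank '[{"tx":0,"ty":0,"tz":0,"turn":0},{"tx":0,"ty":0,"tz":0,"turn":0}]' 87 >/dev/null
python3 - <<'E'
from f import *
st(); cap('side','blue',(.436,-.32),r=.12,zlo=.01,zhi=.08); cap('top','blue',(.436,-.32),r=.12,zlo=.01,zhi=.08); c=cap('wrist','orange',(.553,-.061),r=.03)
im,d,m=snap('wrist'); P=cloud(d,m); k=(P[...,2]>.035)&(P[...,2]<.06)&(np.hypot(P[...,0]-.553,P[...,1]+.061)<.045)
b,r=cv2.minEnclosingCircle(P[k][:,:2].astype('float32')); print(b,r,tool([b[0],b[1],.0455]))
E
```

```text
time: 41.08
position: [0.4361, -0.3166, 0.0599]
tool_rot: [-3.123, -0.331, 0.002]
ft_force: [0.4, -0.2, -2.4]
grip_width: 0.68
grip_force: 30.0
t 42.58 p [ 0.5491 -0.0688  0.2008] F [ 1.  -0.8 -1.3] w 86.8 gf 0.0
tool x [ 0.978  0.21  -0.   ] y [ 0.21  -0.978  0.001] z [ 0.    -0.001 -1.   ]
side blue 133 med [ 0.4351 -0.3162  0.0346] circ [ 0.4337 -0.3139] 0.02703247405588627
top blue 89 med [ 0.4435 -0.3248  0.0353] circ [ 0.4406 -0.3188] 0.021808160468935966
wrist orange 1460 med [ 0.5604 -0.0641  0.0513] circ [ 0.5518 -0.0623] 0.02691829949617386
(0.5528798699378967, -0.06139255315065384) 0.03000345639884472 [  6.4  -8.9 155. ]
```

Blue rests in the basket with its cap at (.437,-.316) and a top height of .035. Orange next.

```bash
python3 -m crank '[{"tx":5,"ty":-8,"tz":40,"turn":0},{"tx":5,"ty":-8,"tz":90,"turn":0},{"tx":5,"ty":-8,"tz":130,"turn":0},{"tx":5,"ty":-8,"tz":150,"turn":0},{"tx":5,"ty":-8,"tz":153,"turn":0}]' >/dev/null; python3 -m crank '[{"tx":0,"ty":0,"tz":0,"turn":0},{"tx":0,"ty":0,"tz":0,"turn":0},{"tx":0,"ty":0,"tz":0,"turn":0},{"tx":0,"ty":0,"tz":0,"turn":0},{"tx":0,"ty":0,"tz":0,"turn":0}]' 40 30
python3 -m crank '[{"tx":0,"ty":0,"tz":-30,"turn":0},{"tx":0,"ty":0,"tz":-80,"turn":0},{"tx":0,"ty":0,"tz":-130,"turn":0},{"tx":-20,"ty":20,"tz":-150,"turn":0},{"tx":-50,"ty":60,"tz":-150,"turn":0}]' >/dev/null
python3 -m crank '[{"tx":-25,"ty":50,"tz":0,"turn":0},{"tx":-55,"ty":100,"tz":0,"turn":0},{"tx":-85,"ty":150,"tz":0,"turn":0},{"tx":-110,"ty":200,"tz":0,"turn":0},{"tx":-130,"ty":227,"tz":0,"turn":0}]' >/dev/null
python3 -m crank '[{"tx":0,"ty":0,"tz":0,"turn":0},{"tx":0,"ty":0,"tz":0,"turn":0}]'
python3 - <<'E'
from h import *
st(); print(tool([.436,-.3795,.062]))
E
```

```text
time: 44.02
position: [0.5529, -0.0609, 0.0484]
tool_rot: [3.123, 0.329, 0.002]
ft_force: [-0.2, -2.3, 5.0]
grip_width: 0.682
grip_force: 30.0
time: 45.52
position: [0.4363, -0.3768, 0.1969]
tool_rot: [-3.122, -0.331, -0.0]
ft_force: [-0.2, 0.6, -2.9]
grip_width: 0.68
grip_force: 30.0
t 45.52 p [ 0.4363 -0.3768  0.1969] F [-0.2  0.6 -2.9] w 59.2 gf 29.997737109661102
tool x [0.978 0.21  0.   ] y [ 0.21  -0.978 -0.002] z [-0.     0.002 -1.   ]
[ -0.9   2.9 134.9]
```

```bash
python3 -m crank '[{"tx":0,"ty":3,"tz":40,"turn":0},{"tx":0,"ty":3,"tz":80,"turn":0},{"tx":0,"ty":3,"tz":115,"turn":0},{"tx":0,"ty":3,"tz":132,"turn":0},{"tx":0,"ty":3,"tz":135,"turn":0}]'; python3 -m crank '[{"tx":0,"ty":0,"tz":0,"turn":0},{"tx":0,"ty":0,"tz":0,"turn":0},{"tx":0,"ty":0,"tz":0,"turn":0},{"tx":0,"ty":0,"tz":-40,"turn":0},{"tx":0,"ty":0,"tz":-90,"turn":0}]' 70 >/dev/null
python3 -m crank '[{"tx":0,"ty":-30,"tz":-50,"turn":0},{"tx":0,"ty":-80,"tz":-100,"turn":0},{"tx":0,"ty":-130,"tz":-150,"turn":0},{"tx":0,"ty":-190,"tz":-150,"turn":0},{"tx":0,"ty":-250,"tz":-150,"turn":0}]' 87 >/dev/null
python3 -m crank '[{"tx":0,"ty":0,"tz":0,"turn":0},{"tx":0,"ty":0,"tz":0,"turn":0},{"tx":0,"ty":0,"tz":0,"turn":0}]' 87 >/dev/null
python3 - <<'E'
from bar import *
st(); bar(); snap('side','s8.png')
for c in ('side','top'):
    cap(c,'blue',(.436,-.35),r=.12,zlo=.01,zhi=.1); cap(c,'orange',(.436,-.35),r=.1,zlo=.015,zhi=.1)
    for q in ('cup','wax','brush','scrap'): print(q,[(np.round(x['xyz'],3).tolist(),round(x['confidence'],2)) for x in ctrl.mark_of(c,q)][:2])
E
```

```text
time: 46.15
position: [0.437, -0.38, 0.0621]
tool_rot: [-3.123, -0.332, 0.001]
ft_force: [0.7, -0.5, -3.0]
grip_width: 0.679
grip_force: 30.0
t 47.77 p [ 0.394  -0.1826  0.2993] F [-0.5 -0.7 -0.2] w 86.7 gf 0.0
tool x [ 0.978  0.206 -0.007] y [ 0.206 -0.979 -0.001] z [-0.007 -0.    -1.   ]
top 703 dir [-0.199  0.98   0.001] pt [0.684  0.049  0.3072] lo [ 0.66  -0.046  0.299] hi [0.71  0.144 0.312]
side 403 dir [-0.196  0.981  0.002] pt [0.678  0.0518 0.3061] lo [ 0.656 -0.047  0.299] hi [0.703 0.142 0.311]
side blue 138 med [ 0.4353 -0.3161  0.0351] circ [ 0.4385 -0.3239] 0.036000099033117294
side orange 135 med [ 0.4364 -0.3772  0.0338] circ [ 0.437  -0.3788] 0.027685392647981644
cup [([0.696, 0.349, 0.003], 0.71)]
wax [([0.777, 0.07, -0.001], 0.87), ([0.555, -0.063, 0.018], 0.44)]
brush [([0.265, 0.291, -0.002], 0.73)]
scrap [([0.664, 0.043, 0.067], 0.73), ([0.606, -0.338, 0.003], 0.48)]
top blue 116 med [ 0.4467 -0.3118  0.0347] circ [ 0.4452 -0.3141] 0.02327807992696762
top orange not seen
cup [([0.693, 0.348, 0.001], 0.92)]
wax [([0.779, 0.073, -0.003], 0.63), ([0.534, 0.014, -0.004], 0.58)]
brush [([0.268, 0.289, -0.0], 0.98)]
scrap [([0.612, -0.34, 0.007], 0.59)]
```

View pics/s8.png

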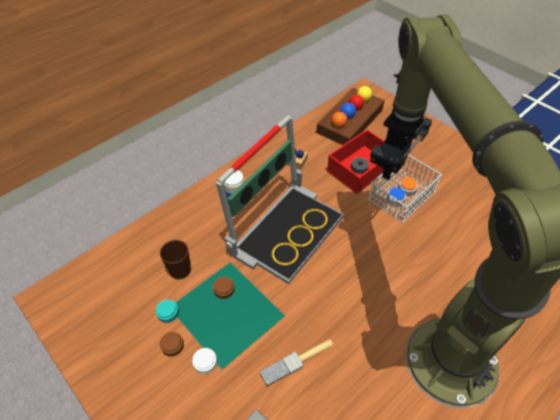

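Blue (397,194) and orange (409,184) lie flat in the wire basket and the scrap (360,166) is in the red box. The lever is home, and the cup, can and brush haven't moved. The arm is clear, so I'm handing in.

```bash
python3 -c "
from bench import ctrl
print(ctrl.close_job())"
```

```text
the job is handed in; nothing more can be done
None
```

I handed in the finished job after about 48 s; no verdict came back. The scrap is in the reject box, the two pucks present (blue and orange; no yellow) were pressed and are in the basket, the lever is home and the bystanders are unmoved, though blue was 11–13 mm off its spot (limit 20 mm) when I checked after the press.

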